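Hold a sealed sample jar ready over the free well of a dry-block incubator

ROBOT

A 6-joint arm with a two-finger parallel gripper is mounted at the origin on a cart in front of the work surface, level with it; the furniture and walls round the work are solid. World frame = base frame: x ahead of the robot, y to its left, z up, the work surface at z = 0. Lengths are in mm, angles in rad, forces in N, time in s.
With the tool pointing down it reaches from about 375 to 925 mm from the base axis. Payload 5.7 kg.
Tool frame: the origin (TCP) lies at the very end of the fingers, on their centre line; the grasp point (between the pads) lies 19 mm behind it (bot.grip_point_offset is the distance from the TCP to the grasp point, in mm); z points along the fingers, y is the line along which they close (so a half turn about z gives the same grasp; the last joint's range is limited). The gripper opens to 88 mm and grips with 3 to 60 N. Pads are 20 mm wide; open, the fingers measure 115 mm over their backs; the gripper's body (75 mm by 178 mm) begins 61 mm behind the grasp point.
Start: joints at [0.995, 0.359, 1.51, -0, 1.272, -0.115], TCP at [266.785, 537.387, 200.723] pointing down, gripper open.
Joint ranges: [-2.97, 2.97], [-1.01, 2.36], [0.21, 2.38], [-0.96, 4.11], [0.2, 2.71], [-2.98, 2.98]. Speed limits (rad/s): [2.39, 2.39, 3.14, 3.14, 3.14, 3.14].

INTERFACE

Orientations are given as a 3x3 rotation matrix whose columns are the frame's x, y, z axes.
In Python, from cell import bot gives the robot as it stands.
- The arm moves only by the tool carry_out, never from a script. Its argument "increments" is a list of rows, each an object with "offset": the shift along the tool's x, y, z as a fraction of full scale, a list of three; "rotation": the turn, a rotation vector about the tool's x, y, z as a fraction of full scale, a list of three; "jaw": the opening, from 0 (shut) to 1 (fully open). A call has 1 to 12 rows; each row shifts and turns the commanded pose from where the row before left it, along the tool's axes as they then stand; what a row does not reach is not made up. Full scale, the value 1, is 0.4 m for a shift and 2 rad for a turn. A row lasts 1/10 s, in which the tool goes at most 50 mm and 8.59 degrees, less where a joint would pass 70% of its speed; a pose out of reach is approached as far as the arm can. A call with a number of a shift or a turn outside -1 to 1 is refused whole. A call with a gripper value outside its range is refused whole. The fingers move at their own pace and stop on an object; the grip force is fixed at half the most. Time passes only in rows, so rows that do not move let the fingers close. It gives the time, the measured TCP pose, the force, the opening and the grip force at its end, in the units of the state.
- bot.sense(): the state, without advancing time (a new reading comes with each control period).
- bot.get_image(name): name is "scene" or "top"; returns the picture (384x512x3 uint8, red, green, blue); there is no depth.
- bot.get_calibration(name): a dict with "vertical_fov" (degrees; the focal length in pixels is half the picture's height over the tangent of half this angle, whatever the lens; pixels are square), "cx", "cy" (the principal point, pixels), "R" (3x3) and "t" (3): a world point X has camera coordinates R X + t. Camera axes: x right, y down, z forward; pixel columns grow to the right and rows downward; lengths in mm; the calibration is good to about 2 mm. A picture is of the moment at which its call begins. get_calibration takes no time and is no camera call.
- bot.job_done(): hands the job in; it is judged then, once.
The state is a dict: "clock": time; "joint_pos": joint angles; "qd": joint speeds; "joint_efforts": joint torques, N m; "ee_pos": TCP position; "tcp_rot": TCP orientation; "ft_force": force on the tool from outside, world axes, zero at the start; "torque": the same for the moment, N m; "width": opening from 0.0 (shut) to 1.0 (fully open); "grasp_force": force on a finger pad.
Only numpy, scipy, OpenCV 4.12 (cv2) and the standard library are available. Lean on these libraries where they do the work, as an engineer would, in place of code of your own. Each camera call takes 0.05 s, during which the arm holds its last target. There are 200 camera calls.

TASK

The next sample is about to start its timed incubation. Lift the incubator's clear hinged cover by its bar handle and let it lean back fully open on its stop; then pick up the one jar on the worktop that has its screw lid on, carry it upright over the things in between, and hold it centred over the only free well of the metal blocks with its base about 15 mm above the block's top, touching neither the block nor anything else. The program finishes like that, with the gripper still holding the jar steady in the air ready to be lowered on the mark; do not put it down, and leave the jars in the blocks and everything else where they stand.

Things in the scene. Friction and masses are not known exactly. Their poses are not given: they have to be found in the camera images.
- sealed_jar: the jar to carry: clear glass sample jar closed with a white screw lid, round, 62.6 mm in diameter, 98 mm tall, 70 to 170 g by filling, standing upright on the worktop among an open jar and cups; its solid shape is a plain cylinder, which can be gripped anywhere round it. Origin at the centre of its underside, z axis up along the jar
- empty_block_hole0 (a point): centre of the mouth of the only free well, level with the block's top (z = 0.100 m); x, y, z axes as the incubator's. The well is round, 68 mm wide with a 2 mm chamfer, 62 mm deep
- incubator: bench-top dry-block incubator, fixed: white case 180 mm deep (x), 300 wide (y), 96 high at the deck, grey control panel sloping down in front. Origin on the worktop under its centre; x axis points from the panel to the rear (yaw within 0.15 rad), y to its left along the row of three blocks (82 mm apart, 13 mm behind the centre), z up. Block tops at z = 0.100 m
- incubator_cover (a joint): angle of the clear cover, rad: 0 shut (as at the start), 1.70 open on its stop. A five-sided clear hood 106 mm deep, 280 wide, 48 high, 4 mm walls, 0.35 kg, hinged along its rear foot, turning up and back. Left alone it falls shut below about 1.0 rad and falls open, damped, beyond 1.15. Open, it reaches z = 0.24 m, wholly behind the wells
- cover_hinge (a point): middle of the cover's hinge line, 65 mm behind the incubator's centre, z = 0.098 m
- cover_handle (a point): middle of the cover's bar handle: round steel bar 10 mm thick, 120 long, parallel to the hinge, posts 110 mm apart, axis 35 mm off the cover's front face; moves with the cover. Shut: 141 mm in front of the hinge, 24 above it (z = 0.122 m), 40 mm free below. Fingers close on it from above, one between bar and cover; the bar turns in them, so the tool can stay vertical along the arc
- empty_block: fixed aluminium heating block 80 x 80 x 76 mm whose well is free; origin at the centre of its underside, which lies at z = 0.024 m
- block_2: fixed aluminium block like empty_block (80 x 80 x 76 mm, top at z = 0.100 m), its well taken by block_jar_2; origin at the centre of its underside
- block_3: fixed aluminium block like empty_block (80 x 80 x 76 mm, top at z = 0.100 m), its well taken by block_jar_3; origin at the centre of its underside
- block_jar_2: a bystander: sealed jar of the same kind as sealed_jar, standing 62 mm deep in the well of block_2, so that about 36 mm of it shows above the block (a lifted thing passing over it must clear z = 0.136 m); origin at the centre of its underside
- block_jar_3: a bystander: sealed jar of the same kind as sealed_jar, standing 62 mm deep in the well of block_3, so that about 36 mm of it shows above the block (a lifted thing passing over it must clear z = 0.136 m); origin at the centre of its underside
- open_jar: a bystander: open clear glass jar without lid, 63 mm in diameter, 96 mm tall; origin at the centre of its underside
- cup_a: a bystander: closed translucent snap-lid sample cup with straw-coloured contents, tapered, 105 mm tall, about 59 mm wide at the lid (66 mm over the lid's tab); origin at the centre of its underside
- cup_b: a bystander: closed translucent snap-lid sample cup with straw-coloured contents, tapered, 105 mm tall, about 59 mm wide at the lid (66 mm over the lid's tab); origin at the centre of its underside
- cup_c: a bystander: closed translucent snap-lid sample cup with straw-coloured contents, tapered, 105 mm tall, about 59 mm wide at the lid (66 mm over the lid's tab); origin at the centre of its underside
- loose_lid: a bystander: loose white screw lid lying on the worktop, 52 mm across, 26 mm high with its tape strip; origin at the centre of its underside
- timer: a bystander: small upright white timer 22 x 62 x 68 mm; origin at the centre of its underside

How it is judged (in metres and radians):
On the way, in this order (a step that is already met when the one before it is completed fails the run):
1. the cover leans back at rest on its stop, the sealed jar still standing on the worktop (value of joint incubator_cover above 1.62 rad and velocity of joint incubator_cover below 0.1 rad/s and height (world z) of sealed_jar below 0.02 m), for 0.2 s.
2. the sealed jar is lifted in the gripper, clear of the worktop (height (world z) of sealed_jar above 0.05 m and contact force between the fingers and sealed_jar above 0.5 N), for 0.2 s.
At the end, for the whole second after the job is handed in: Cover open beyond 1.62 rad; jar held in the gripper, at rest, upright within 0.10 rad, axis within 7 mm of the free well's, base 4 to 30 mm above the block's top, touching nothing of the incubator; jars in the blocks within 10 mm and other things within 25 mm of where they stood (value of joint incubator_cover above 1.62 rad and horizontal distance between sealed_jar and empty_block_hole0 below 0.007 m and z of sealed_jar in the frame of empty_block_hole0 between 0.004 and 0.03 m and angle between sealed_jar's own z axis and vertical below 0.1 rad and linear speed of sealed_jar below 0.02 m/s and angular speed of sealed_jar below 0.2 rad/s and contact force between the fingers and sealed_jar above 0.5 N and contact force between sealed_jar and incubator below 0.1 N and contact force between sealed_jar and empty_block below 0.1 N and contact force between sealed_jar and block_2 below 0.1 N and contact force between sealed_jar and block_3 below 0.1 N and contact force between sealed_jar and block_jar_2 below 0.1 N and contact force between sealed_jar and block_jar_3 below 0.1 N and distance of each of block_jar_2, block_jar_3 from where it was at the start of the episode below 0.01 m and distance of each of open_jar, cup_a, cup_b, cup_c, loose_lid, timer from where it was at the start of the episode below 0.025 m); the arm keeps its last pose, push and grip.
It fails at once if the sealed jar is tipped by more than 0.4 rad (angle between sealed_jar's own z axis and vertical above 0.4 rad).
It fails at once if the sealed jar knocks against the incubator, a block or a jar in it (more than 2 N) (contact force between sealed_jar and incubator above 2 N or contact force between sealed_jar and empty_block above 2 N or contact force between sealed_jar and block_2 above 2 N or contact force between sealed_jar and block_3 above 2 N or contact force between sealed_jar and block_jar_2 above 2 N or contact force between sealed_jar and block_jar_3 above 2 N).
It fails at once if a jar in the blocks is shifted or lifted by more than 10 mm (distance of any of block_jar_2, block_jar_3 from where it was at the start of the episode above 0.01 m).
It fails at once if a bystander on the worktop is moved by more than 25 mm (distance of any of open_jar, cup_a, cup_b, cup_c, loose_lid, timer from where it was at the start of the episode above 0.025 m).
It also fails if it takes over 64 s, if anything falls off the work surface, if the arm or the gripper's body presses on something with over 40 N, if the wrist force passes 120 N, or if a joint passes its speed limit or range.

## Working session

There is one attempt and no reset: what is moved stays moved. The work goes in short steps, Python scripts to look and compute and a tool call to move; the robot and the scene stay as the last step left them, time stands still between calls to the robot, and variables do not carry over. Pictures are saved under pics/ and viewed, at most 10 in all, crops included, and the job is handed in when it is done.

Besides the shell and the picture viewer there is one more tool, called after ">>>" as name([rows], argument=value, ...), one row to a line, values as JSON. carry_out: Moves the arm, as the interface text tells. Shift numbers are shares of 0.4 m and turn numbers shares of 2 rad, none past 1 either way. Its arguments: {"type":"object","properties":{"increments":{"type":"array","items":{"type":"object","properties":{"offset":{"type":"array","items":{"type":"number","minimum":-1,"maximum":1}},"rotation":{"type":"array","items":{"type":"number","minimum":-1,"maximum":1}},"jaw":{"type":"number"}}}}},"required":["increments"]}

```bash
mkdir -p pics
python3 - <<'E'
from cell import bot
import cv2
for n in ("scene","top"):
    cv2.imwrite(f"pics/{n}0.png",bot.get_image(n)[:,:,::-1]); print(n,bot.get_calibration(n))
s=bot.sense(); print(s)
E
```

```text
scene {'vertical_fov': 48.38799259449784, 'cx': 247.96775951773216, 'cy': 189.9990478924444, 'R': array([[-0.66741949, -0.74465124,  0.00676453],
       [-0.43040972,  0.37832495, -0.81952285],
       [ 0.60769952, -0.54987704, -0.57300658]]), 't': array([ 312.31695296,  300.1261644 , 1381.29543594])}
top {'vertical_fov': 46.21147017583701, 'cx': 264.6532600453018, 'cy': 195.39900344735224, 'R': array([[-0.09136929, -0.99580514,  0.00487514],
       [-0.9734671 ,  0.08828616, -0.21110981],
       [ 0.20979383, -0.02403474, -0.97745019]]), 't': array([-8.83252804e-01,  4.69390977e+02,  1.45082904e+03])}
{'clock': 0.1, 'joint_pos': array([ 9.94890335e-01,  3.59446784e-01,  1.51130421e+00, -9.96041267e-06,
        1.27249018e+00, -1.15146159e-01]), 'qd': array([-0.00030942, -0.00208919, -0.0028116 ,  0.00095805,  0.00050916,
        0.00161432]), 'joint_efforts': array([-6.72021433e-04, -5.16362071e+01, -2.71405113e+01,  6.78255782e-02,
        2.77451507e-02, -3.97267627e-05]), 'ee_pos': array([266.45816893, 536.86592312, 199.99306325]), 'tcp_rot': array([[-8.95716137e-01,  4.44625471e-01, -8.89791841e-04],
       [ 4.44626325e-01,  8.95715080e-01, -1.38779910e-03],
       [ 1.79949144e-04, -1.63869892e-03, -9.99998641e-01]]), 'ft_force': array([ 0.67064049, -0.83222717,  0.29323532]), 'torque': array([-0.00329525, -0.04607493,  0.03471948]), 'grasp_force': 0.0, 'width': 0.9991823835534204}
```

View pics/scene0.png

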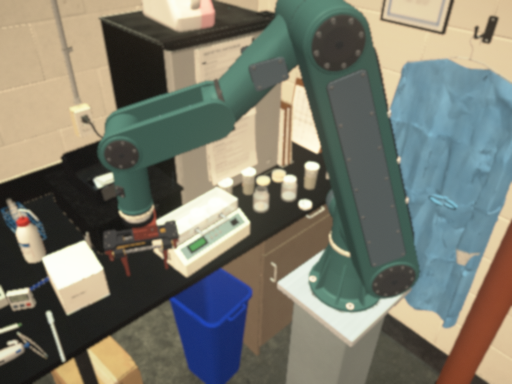

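View pics/top0.png

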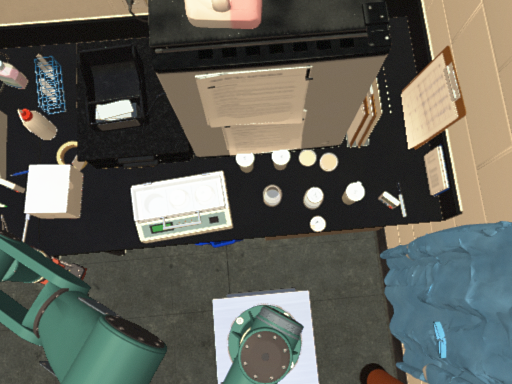

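The scene shows the arm over the incubator. In the top view the incubator is at about (182,207), and the jars and cups are at x 240–360, y 155–225. I'll enlarge both areas.

Run:
```python
import cv2,numpy as np
t=cv2.imread("pics/top0.png"); s=cv2.imread("pics/scene0.png")
a=cv2.resize(t[160:250,120:240],None,fx=6.6,fy=6.6,interpolation=3)
b=cv2.resize(t[140:240,230:370],None,fx=5.7,fy=5.7,interpolation=3)
c=cv2.resize(s[155:275,150:330],None,fx=4.4,fy=4.4,interpolation=3)
for n,i in zip("abc",(a,b,c)): cv2.imwrite(f"pics/c{n}.png",i); print(i.shape)
```

```text
(594, 792, 3)
(570, 798, 3)
(528, 792, 3)
```

View pics/ca.png

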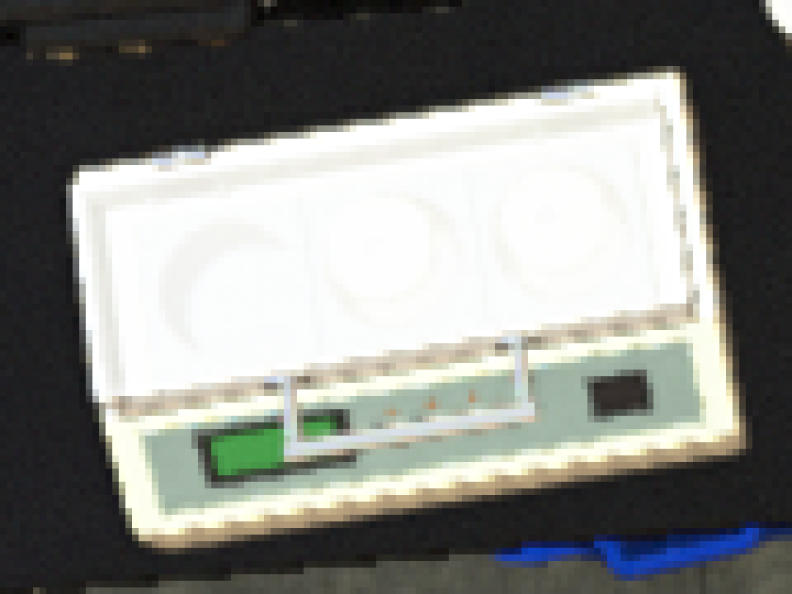

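View pics/cb.png

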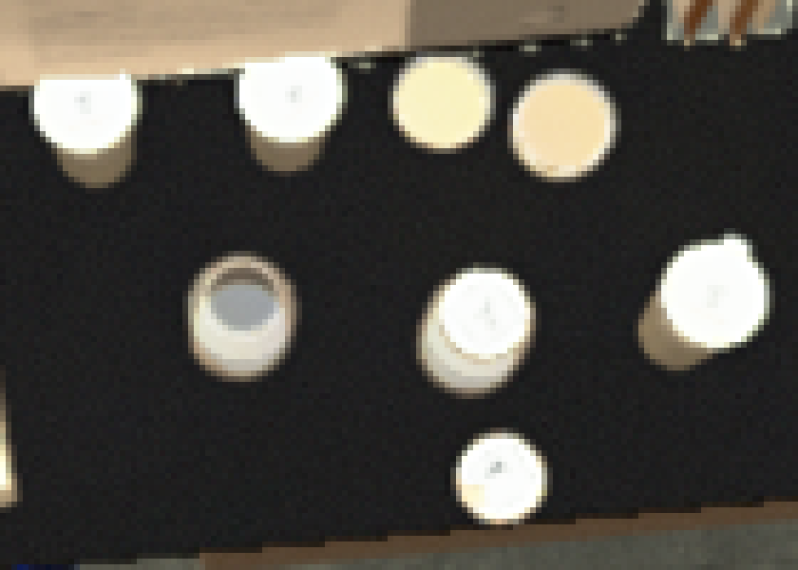

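View pics/cc.png

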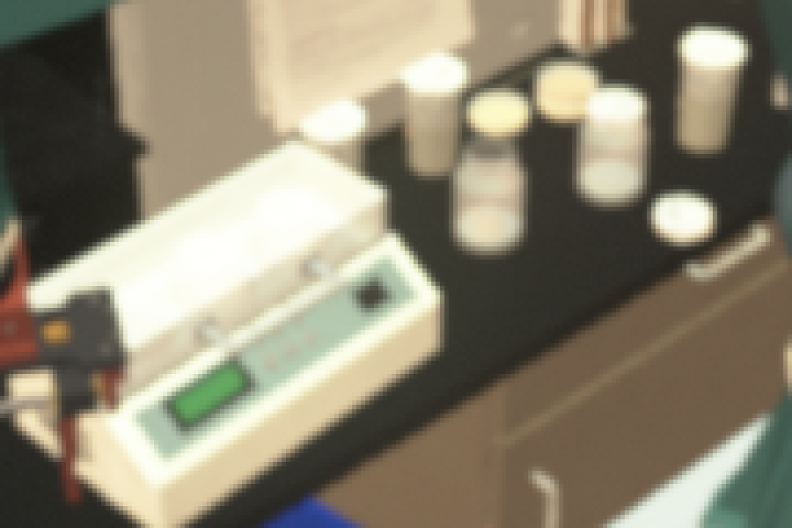

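Pictures: the free well is the left one, at about (156,203) in the top image. Handle corners are at (164,228) and (200,222). The sealed jar's lid is at (315.4,194.4) in the top view and (289.3,178.9) in the scene view. The open jar is at (272,195). Next I'll triangulate the jar and fit the incubator pose.

```bash
cat > h.py <<'E'
import numpy as np,cv2
from cell import bot
C={}
for n in ("top","scene"):
    c=bot.get_calibration(n); f=192/np.tan(np.radians(c["vertical_fov"]/2))
    C[n]=(np.array([[f,0,c["cx"]],[0,f,c["cy"]],[0,0,1]]),c["R"],c["t"])
def proj(n,X):
    K,R,t=C[n]; p=(np.atleast_2d(X)@R.T+t)@K.T; return p[:,:2]/p[:,2:]
def tri(a,b):
    P=[C[n][0]@np.c_[C[n][1],C[n][2]] for n in ("top","scene")]
    X=cv2.triangulatePoints(P[0],P[1],np.array(a,float),np.array(b,float))[:,0]; return X[:3]/X[3]
A=lambda p:np.array(p)/6.6+[120,160]-.42
B=lambda p:np.array(p)/5.7+[230,140]-.42
Cc=lambda p:np.array(p)/4.4+[150,155]-.39
def inc(q,L):
    L=np.atleast_2d(L); c,s=np.cos(q[2]),np.sin(q[2])
    return L@np.array([[c,s,0],[-s,c,0],[0,0,1]])+[q[0],q[1],0]
E
cat > fit.py <<'E'
from h import *
from scipy.optimize import least_squares
for nm,a,b in [("lidtop",(487,310),(613,105)),("base",(466,347),(610,183)),("open base",(240,335),(488,235)),("loose",(502,477),(683,217))]:
    X=tri(B(a),Cc(b)); print(nm,X.round(1),"reproj",(proj("top",X)[0]-B(a)).round(2),(proj("scene",X)[0]-Cc(b)).round(2))
print("handle post feet tri",tri(A((287,382)),Cc((207,333))),tri(A((517,342)),Cc((322,268))))
O=[("top",(-76,55,122),A((290,450))),("top",(-76,-55,122),A((530,411))),
("top",(-41,55,122),A((287,382))),("top",(-41,-55,122),A((517,342))),
("scene",(-41,55,122),Cc((207,333))),("scene",(-41,-55,122),Cc((322,268))),
("top",(90,150,96),A((75,175))),("top",(90,-150,96),A((685,72))),
("top",(13,0,136),A((382,250))),("top",(13,-82,136),A((555,222))),("scene",(-41,-140,146),Cc((386,190)))]
r=lambda q:np.concatenate([proj(n,inc(q,L))[0]-p for n,L,p in O])
s=least_squares(r,[500,200,0.],loss="soft_l1",x_scale=[100,100,.1]); print(s.x); print(r(s.x).reshape(-1,2).round(1))
q=s.x; np.save("q.npy",q)
def seg(img,n,L,k,o,col):
    P=((proj(n,inc(q,L))-o+.42)*k*8).astype(int); cv2.polylines(img,[P],False,col,1,cv2.LINE_AA,3)
a=cv2.imread("pics/ca.png");c=cv2.imread("pics/cc.png")
th=np.linspace(0,6.3,40)
for img,n,k,o in ((a,"top",6.6,[120,160]),(c,"scene",4.4,[150,155])):
    seg(img,n,[(90,150,96),(90,-150,96)],k,o,(0,0,255))
    seg(img,n,[(-41,140,146),(65,140,146),(65,-140,146),(-41,-140,146),(-41,140,146),(-41,140,98),(-41,-140,98),(-41,-140,146)],k,o,(0,160,0))
    seg(img,n,[(-41,55,122),(-76,55,122),(-76,-55,122),(-41,-55,122)],k,o,(255,0,0))
    for y,z,R in ((82,100,34),(0,136,26),(-82,136,26)):
        seg(img,n,[(13+R*np.cos(t),y+R*np.sin(t),z) for t in th],k,o,(255,0,255))
cv2.imwrite("pics/ov.png",cv2.resize(np.vstack([a,c]),(800,1133))[:600]); 
cv2.imwrite("pics/ov.png",np.vstack([cv2.resize(a[:560],(560,396)),cv2.resize(c[130:528,0:560],(560,398))[:204]]))
print("handle",inc(q,(-76,0,122)),"well",inc(q,(13,82,100)))
E
python3 fit.py
```

```text
lidtop [ 449.4 -205.    91.7] reproj [-0.25 -0.27] [0.33 0.05]
base [ 444.5 -201.9    8.4] reproj [-0.07 -0.07] [0.09 0.01]
open base [466.  -67.    2.8] reproj [-0.25 -0.26] [0.34 0.07]
loose [ 364.4 -214.4    7.5] reproj [-0.08 -0.08] [0.1  0.01]
handle post feet tri [409.85506546 281.64720418 119.52240587] [416.86758712 169.5206567  119.66279914]
[4.54359880e+02 2.29720602e+02 7.87943217e-02]
[[ 1.1  1. ]
 [-0.3  1. ]
 [ 0.2  0.3]
 [ 0.1  0.6]
 [-0.2 -0.6]
 [-2.  -0.8]
 [-0.  -1.5]
 [-1.  -0.9]
 [ 0.2 -0.1]
 [-0.1 -0.2]
 [ 0.8  0.9]]
handle [[378.59568237 223.7384285  122.        ]] well [[460.86509427 312.48945027 100.        ]]
```

View pics/ov.png

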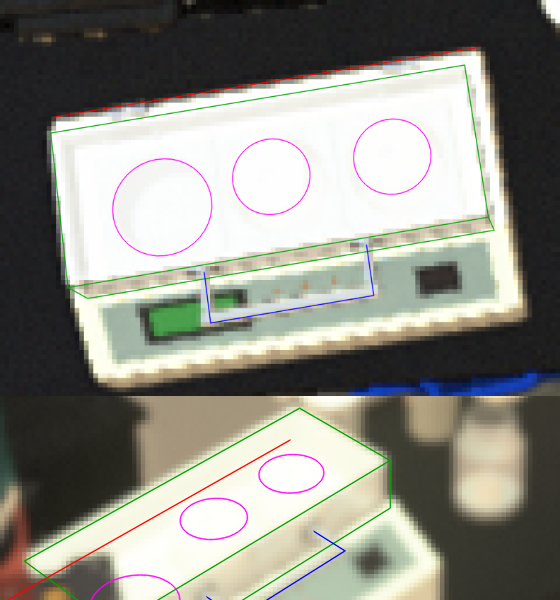

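The overlay fits to about 1 px. The handle is at roughly (380,224,120) and the free well at roughly (461,312,100). Before moving I'll check the cabinet behind and the nearest cup, and compute the increments.

```bash
cat >> h.py <<'E'
def onz(n,p,z):
    K,R,t=C[n]; d=R.T@np.linalg.inv(K)@[p[0],p[1],1]; o=-R.T@t; return o+d*(z-o[2])/d[2]
def inc_move(goal,yaw):
    """tool-frame fractions to reach goal TCP with tool down, tool y at yaw"""
    s=bot.sense(); R=s["tcp_rot"]; from scipy.spatial.transform import Rotation as Q
    G=np.array([[np.sin(yaw),np.cos(yaw),0],[-np.cos(yaw),np.sin(yaw),0],[0,0,-1]])
    return (R.T@(np.array(goal)-s["ee_pos"])/400).round(3),(Q.from_matrix(R.T@G).as_rotvec()/2).round(3),s["joint_pos"].round(2)
E
python3 - <<'E'
from h import *
print("cab",onz("top",(170,158),0),onz("top",(230,157),0))
print("cup right lid",onz("top",B((713,297)),105),"tab",onz("top",B((738,240)),105),"base",onz("top",B((675,340)),0))
print("timer?",onz("top",(390,200),60))
q=np.load("q.npy"); print(inc_move(inc(q,(-75,0,200))[0],q[2]))
E
```

```text
cab [641.8021536  273.72042839   0.        ] [626.53524328  63.86330495   0.        ]
cup right lid [ 441.59423427 -331.91370291  105.        ] tab [ 473.20405891 -350.4851553   105.        ] base [ 438.73566613 -329.57851648    0.        ]
timer? [ 412.25518768 -455.08325936   60.        ]Traceback (most recent call last):
  File "<stdin>", line 5, in <module>
  File "h.py", line 24, in inc_move
    return (R.T@(np.array(goal)-s["ee_pos"])/400).round(3),(Q.from_matrix(R.T@G).as_rotvec()/2).round(3),s["joint_pos"].round(2)
                                                            ~~~~~~~~~~~~~^^^^^^^
  File "scipy/spatial/transform/_rotation.pyx", line 1143, in scipy.spatial.transform._rotation.Rotation.from_matrix
ValueError: Non-positive determinant (left-handed or null coordinate frame) in rotation matrix 0: [[-5.13751135e-01 -8.57939239e-01 -1.79949144e-04]
 [-8.57938253e-01  5.13750201e-01  1.63869892e-03]
 [ 1.31345520e-03 -9.96268686e-04  9.99998641e-01]].
```

```bash
sed -i 's/\[\[np.sin(yaw),np.cos(yaw),0\],\[-np.cos(yaw),np.sin(yaw),0\]/[[-np.sin(yaw),np.cos(yaw),0],[np.cos(yaw),np.sin(yaw),0]/' h.py
python3 - <<'E'
from h import *
q=np.load("q.npy"); print(inc_move(inc(q,(-75,0,200))[0],q[2]))
E
```

```text
(array([-0.601, -0.575,  0.001]), array([-0.001,  0.   ,  0.516]), array([ 0.99,  0.36,  1.51, -0.  ,  1.27, -0.12]))
```

>>> carry_out([
  {"offset": [-0.04,-0.04,0],"rotation": [0,0,0],"jaw": 0.33},
  {"offset": [-0.08,-0.075,0],"rotation": [0,0,0],"jaw": 0.33},
  {"offset": [-0.08,-0.075,0],"rotation": [0,0,0],"jaw": 0.33},
  {"offset": [-0.08,-0.08,0],"rotation": [0,0,0],"jaw": 0.33},
  {"offset": [-0.08,-0.08,0],"rotation": [0,0,0],"jaw": 0.33},
  {"offset": [-0.08,-0.075,0],"rotation": [0,0,0],"jaw": 0.33},
  {"offset": [-0.08,-0.075,0],"rotation": [0,0,0],"jaw": 0.33},
  {"offset": [-0.08,-0.075,0],"rotation": [0,0,0],"jaw": 0.33},
])

```text
clock: 0.9
ee_pos: [379.5, 222.9, 200.6]
tcp_rot: [[-0.896, 0.444, -0.0], [0.444, 0.896, -0.0], [0.0, -0.0, -1.0]]
ft_force: [0.3, -1.0, -0.3]
width: 0.343
grasp_force: 0.0
```

>>> carry_out([
  {"offset": [0,0,0],"rotation": [0,0,0.065],"jaw": 0.33},
  {"offset": [0,0,0],"rotation": [0,0,0.065],"jaw": 0.33},
  {"offset": [0,0,0],"rotation": [0,0,0.065],"jaw": 0.33},
  {"offset": [0,0,0],"rotation": [0,0,0.065],"jaw": 0.33},
  {"offset": [0,0,0],"rotation": [0,0,0.065],"jaw": 0.33},
  {"offset": [0,0,0],"rotation": [0,0,0.065],"jaw": 0.33},
  {"offset": [0,0,0],"rotation": [0,0,0.065],"jaw": 0.33},
  {"offset": [0,0,0],"rotation": [0,0,0.06],"jaw": 0.33},
  {"offset": [0,0,0],"rotation": [0,0,0],"jaw": 0.33},
  {"offset": [0,0,0],"rotation": [0,0,0],"jaw": 0.33},
])

```text
clock: 1.9
ee_pos: [379.2, 224.6, 200.6]
tcp_rot: [[-0.083, 0.997, -0.001], [0.997, 0.083, -0.0], [-0.0, -0.001, -1.0]]
ft_force: [0.7, -0.2, 0.0]
width: 0.329
grasp_force: 0.0
```

Run:
```python
from h import *
q=np.load("q.npy"); s=bot.sense(); print(s["ee_pos"],s["width"],s["ft_force"],s["clock"]); print(inc_move(inc(q,(-75,0,103))[0],q[2]))
a=bot.get_image("top")[:,:,::-1][140:260,110:250]; b=bot.get_image("scene")[:,:,::-1][150:290,100:270]
cv2.imwrite("pics/h1.png",np.hstack([cv2.resize(a,(400,343),interpolation=3),cv2.resize(b,(400,329),interpolation=3)[:343]]) if 0 else np.hstack([cv2.resize(a,(400,343),interpolation=3),cv2.resize(b,(400,343),interpolation=3)]))
```

```text
[379.24092712 224.57011653 200.5625532 ] 0.32889967992149893 [ 0.74586663 -0.18797398  0.00300713] 1.9
(array([-0.002,  0.001,  0.244]), array([-0.   ,  0.   ,  0.002]), array([ 0.38,  0.13,  1.83, -0.  ,  1.18,  0.29]))
```

View pics/h1.png

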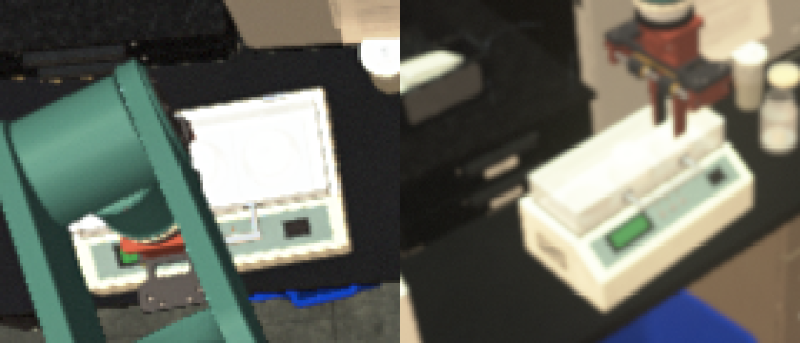

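The gripper is directly over the bar, and both post feet show in the scene view. Descending.

>>> carry_out([
  {"offset": [0,0,0.06],"jaw": 0.33},
  {"offset": [0,0.003,0.06],"jaw": 0.33},
  {"offset": [0,0,0.04],"jaw": 0.33},
  {"offset": [0,0,0.03],"jaw": 0.33},
  {"offset": [0,0,0.03],"jaw": 0.33},
  {"offset": [0,0,0.024],"jaw": 0.33},
  {"offset": [0,0,0],"jaw": 0.33},
])

```text
validation failed for argument at $.in...
```

>>> carry_out([
  {"offset": [0,0,0],"jaw": 0},
  {"offset": [0,0,0],"jaw": 0},
  {"offset": [0,0,0],"jaw": 0},
  {"offset": [0,0,0],"jaw": 0},
  {"offset": [0,0,0],"jaw": 0},
])

```text
validation failed for argument at $.in...
```

>>> carry_out([
  {"offset": [0,0,0.06],"rotation": [0,0,0],"jaw": 0.33},
  {"offset": [0,0.003,0.06],"rotation": [0,0,0],"jaw": 0.33},
  {"offset": [0,0,0.04],"rotation": [0,0,0],"jaw": 0.33},
  {"offset": [0,0,0.03],"rotation": [0,0,0],"jaw": 0.33},
  {"offset": [0,0,0.03],"rotation": [0,0,0],"jaw": 0.33},
  {"offset": [0,0,0.024],"rotation": [0,0,0],"jaw": 0.33},
  {"offset": [0,0,0],"rotation": [0,0,0],"jaw": 0.33},
])

```text
clock: 2.7
ee_pos: [379.8, 224.4, 102.1]
tcp_rot: [[-0.081, 0.997, -0.002], [0.997, 0.081, -0.001], [-0.001, -0.002, -1.0]]
ft_force: [0.1, 0.5, 0.2]
width: 0.332
grasp_force: 0.0
```

>>> carry_out([
  {"offset": [0,0,0],"rotation": [0,0,0],"jaw": 0},
  {"offset": [0,0,0],"rotation": [0,0,0],"jaw": 0},
  {"offset": [0,0,0],"rotation": [0,0,0],"jaw": 0},
  {"offset": [0,0,0],"rotation": [0,0,0],"jaw": 0},
  {"offset": [0,0,0],"rotation": [0,0,0],"jaw": 0},
])

```text
clock: 3.2
ee_pos: [383.0, 225.5, 105.1]
tcp_rot: [[-0.08, 0.997, 0.005], [0.997, 0.08, 0.001], [0.001, 0.005, -1.0]]
ft_force: [-0.2, -1.6, 14.5]
width: 0.004
grasp_force: 7.4
```

The jaw shut fully, so the fingers don't hold the bar. I need a look.

Run:
```python
from h import *
s=bot.sense(); print(s["ee_pos"],s["width"],s["ft_force"],s["grasp_force"])
I=bot.get_image("scene")[:,:,::-1]; T=bot.get_image("top")[:,:,::-1]
cv2.imwrite("pics/scene2.png",I);cv2.imwrite("pics/top2.png",T)
print(proj("scene",s["ee_pos"]),proj("scene",inc(np.load("q.npy"),[(-76,55,122),(-76,-55,122)])))
cv2.imwrite("pics/h2.png",cv2.resize(I[150:290,140:270],(557,600),interpolation=3))
```

```text
[383.04536995 225.53616895 105.13277337] 0.004266578897314127 [-0.2417654  -1.62942746 14.46710935] 7.373983338475227
[[214.92097708 230.17626148]] [[203.53111027 234.54648498]
 [227.8826255  219.22001991]]
```

View pics/h2.png

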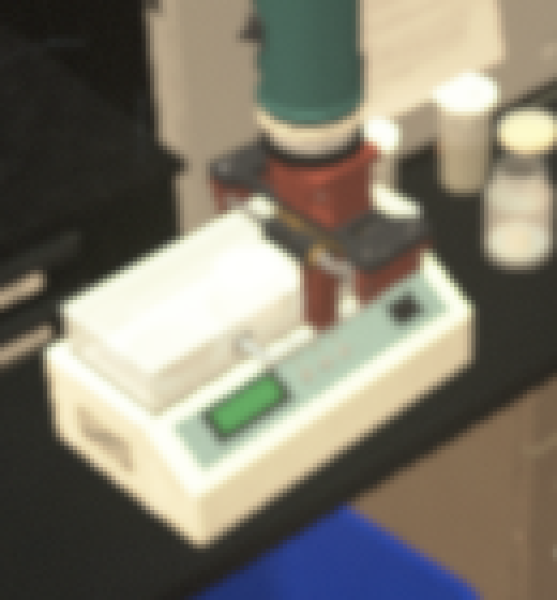

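The fingers sit at the bar with the jaw shut and 14 N pushing the tool up. The left post foot is at (197,231). I'll reopen the jaw and probe the bar by touch.

>>> carry_out([
  {"offset": [0,0,0],"rotation": [0,0,0],"jaw": 0.15},
  {"offset": [0,0,0],"rotation": [0,0,0],"jaw": 0.15},
  {"offset": [0,0,0],"rotation": [0,0,0],"jaw": 0.15},
])

```text
clock: 3.6
ee_pos: [380.5, 224.7, 103.2]
tcp_rot: [[-0.08, 0.997, -0.0], [0.997, 0.08, -0.0], [-0.0, -0.0, -1.0]]
ft_force: [-1.0, -0.0, 0.5]
width: 0.146
grasp_force: 0.3
```

Run:
```python
from h import *
s=bot.sense(); print(s)
```

```text
{'clock': 3.6, 'joint_pos': array([ 3.76921271e-01,  2.60929833e-01,  1.95522895e+00, -3.41727845e-06,
        9.25661326e-01,  2.96878085e-01]), 'qd': array([ 0.00245962,  0.00403616,  0.0026634 , -0.00187686, -0.00390192,
        0.00019648]), 'joint_efforts': array([-2.69896147e-02, -3.78245294e+01, -1.98722881e+01,  4.98299219e-02,
        3.58136825e-02,  7.91135535e-04]), 'ee_pos': array([380.46949357, 224.70838743, 103.23083974]), 'tcp_rot': array([[-7.99597974e-02,  9.96798067e-01, -2.10485840e-04],
       [ 9.96798087e-01,  7.99597807e-02, -8.62568462e-05],
       [-6.91502560e-05, -2.16708963e-04, -9.99999974e-01]]), 'ft_force': array([-1.04941568, -0.04313152,  0.54286796]), 'torque': array([ 0.02046773, -0.06162435, -0.017298  ]), 'grasp_force': 0.2674908097833395, 'width': 0.14577930849142715}
```

>>> carry_out([
  {"offset": [0,0,0],"rotation": [0,0,0],"jaw": 0.3},
  {"offset": [0,0,0],"rotation": [0,0,0],"jaw": 0.3},
  {"offset": [0,0,-0.05],"rotation": [0,0,0],"jaw": 0.3},
  {"offset": [0,0,-0.05],"rotation": [0,0,0],"jaw": 0.3},
  {"offset": [0,0,-0.02],"rotation": [0,0,0],"jaw": 0},
  {"offset": [0,0,0],"rotation": [0,0,0],"jaw": 0},
  {"offset": [0,0,0],"rotation": [0,0,0],"jaw": 0},
  {"offset": [0,0,0],"rotation": [0,0,0],"jaw": 0},
  {"offset": [0,0,0],"rotation": [0,0,0],"jaw": 0},
])

```text
clock: 4.5
ee_pos: [380.0, 224.5, 150.3]
tcp_rot: [[-0.08, 0.997, -0.002], [0.997, 0.08, -0.001], [-0.001, -0.002, -1.0]]
ft_force: [1.1, -0.8, 0.7]
width: 0.006
grasp_force: 0.0
```

>>> carry_out([
  {"offset": [0,0,0.02],"rotation": [0,0,0],"jaw": 0},
  {"offset": [0,0,0.01],"rotation": [0,0,0],"jaw": 0},
  {"offset": [0,0,0.01],"rotation": [0,0,0],"jaw": 0},
  {"offset": [0,0,0.01],"rotation": [0,0,0],"jaw": 0},
])

```text
clock: 4.9
ee_pos: [380.5, 224.7, 130.5]
tcp_rot: [[-0.08, 0.997, -0.001], [0.997, 0.08, -0.0], [-0.0, -0.001, -1.0]]
ft_force: [0.7, 0.3, -0.4]
width: 0.004
grasp_force: 0.0
```

>>> carry_out([
  {"offset": [0,0,0.01],"rotation": [0,0,0],"jaw": 0},
  {"offset": [0,0,0],"rotation": [0,0,0],"jaw": 0},
])

```text
clock: 5.1
ee_pos: [380.2, 224.6, 126.5]
tcp_rot: [[-0.08, 0.997, -0.001], [0.997, 0.08, -0.001], [-0.0, -0.001, -1.0]]
ft_force: [0.1, -0.3, 0.7]
width: 0.006
grasp_force: 0.0
```

>>> carry_out([
  {"offset": [0,0,0.01],"rotation": [0,0,0],"jaw": 0},
  {"offset": [0,0,0],"rotation": [0,0,0],"jaw": 0},
])

```text
clock: 5.3
ee_pos: [380.5, 224.7, 122.8]
tcp_rot: [[-0.08, 0.997, -0.0], [0.997, 0.08, -0.0], [-0.0, -0.0, -1.0]]
ft_force: [0.1, 0.0, -0.2]
width: 0.006
grasp_force: 0.0
```

>>> carry_out([
  {"offset": [0,0,0.01],"rotation": [0,0,0],"jaw": 0},
  {"offset": [0,0,0],"rotation": [0,0,0],"jaw": 0},
])

```text
clock: 5.5
ee_pos: [380.5, 224.6, 118.8]
tcp_rot: [[-0.08, 0.997, -0.001], [0.997, 0.08, -0.0], [-0.0, -0.001, -1.0]]
ft_force: [-0.2, 0.5, -0.0]
width: 0.005
grasp_force: 0.0
```

>>> carry_out([
  {"offset": [0,0,0.01],"rotation": [0,0,0],"jaw": 0},
  {"offset": [0,0,0],"rotation": [0,0,0],"jaw": 0},
])

```text
clock: 5.7
ee_pos: [380.4, 224.6, 114.8]
tcp_rot: [[-0.08, 0.997, -0.001], [0.997, 0.08, -0.0], [-0.0, -0.001, -1.0]]
ft_force: [0.5, 0.1, -0.3]
width: 0.004
grasp_force: 0.0
```

>>> carry_out([
  {"offset": [0,0,0.01],"rotation": [0,0,0],"jaw": 0},
  {"offset": [0,0,0],"rotation": [0,0,0],"jaw": 0},
])

```text
clock: 5.9
ee_pos: [380.3, 224.6, 110.7]
tcp_rot: [[-0.08, 0.997, -0.001], [0.997, 0.08, -0.0], [-0.0, -0.001, -1.0]]
ft_force: [-0.8, -0.9, -0.6]
width: 0.001
grasp_force: 0.0
```

>>> carry_out([
  {"offset": [0,0,0.01],"rotation": [0,0,0],"jaw": 0},
  {"offset": [0,0,0],"rotation": [0,0,0],"jaw": 0},
])

```text
clock: 6.1
ee_pos: [380.4, 224.6, 106.7]
tcp_rot: [[-0.08, 0.997, -0.001], [0.997, 0.08, -0.0], [-0.0, -0.001, -1.0]]
ft_force: [-0.2, -0.0, 0.1]
width: 0.008
grasp_force: 0.0
```

Run:
```python
from h import *
s=bot.sense(); print(s["torque"],s["ee_pos"])
q=np.load("q.npy")
a=cv2.imread("pics/scene0.png");I=bot.get_image("scene")[:,:,::-1]; cv2.imwrite("pics/scene3.png",I)
o=np.array([175,190]); k=8
def up(i): return cv2.resize(i[190:250,175:240],None,fx=k,fy=k,interpolation=3)
A0,A1=up(a),up(np.ascontiguousarray(I))
for img in (A1,):
  for L,col in ((inc(q,[(-41,55,122),(-76,55,122),(-76,-55,122),(-41,-55,122)]),(255,0,0)),(np.array([s["ee_pos"],s["ee_pos"]+[0,0,40]]),(0,0,255))):
    cv2.polylines(img,[((proj("scene",L)-o+.5)*k*8).astype(int)],False,col,1,cv2.LINE_AA,3)
cv2.imwrite("pics/h3.png",cv2.resize(np.hstack([A0,A1]),(800,370)))
```

```text
[-0.02812276  0.04284835  0.00573786] [380.37096417 224.6147092  106.70955928]
```

View pics/h3.png

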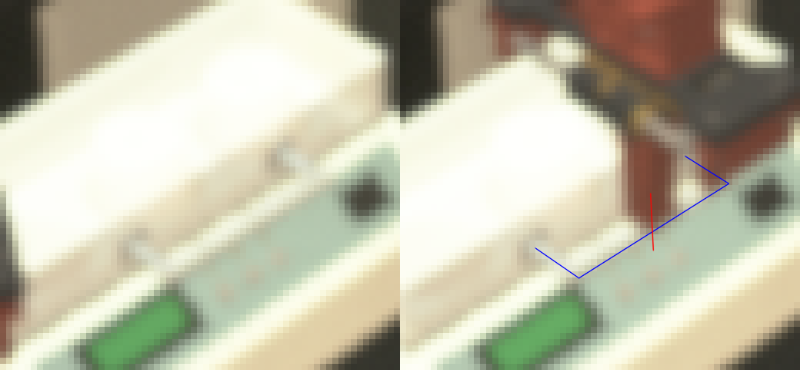

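The bar runs from about (165,260) to (312,172) in the left panel. The finger's visible end, (650,228), lies above the projected TCP at (652,250). I'll check the TCP projection against the fingertip pixels numerically.

Run:
```python
from h import *
e=np.array([266.5,536.9,200.]);y=np.array([.4446,.8957,0])
for d in (44,-44,57,-57): print(d,proj("scene",e+d*y).round(1))
def red(f,win):
    i=cv2.imread(f).astype(int); x0,x1,y0,y1=win; w=i[y0:y1,x0:x1]
    m=(w[:,:,2]>w[:,:,1]+22)&(w[:,:,2]>w[:,:,0]+15)
    for r in range(0,m.shape[0]): print(y0+r,"".join(".#"[v] for v in m[r]))
red("pics/scene0.png",(115,185,235,282))
print(); red("pics/scene3.png",(195,240,200,240)); print(proj("scene",[380.4,224.6,106.7]))
```

```text
44 [[131.4 277.9]]
-44 [[165.1 271.5]]
57 [[126.4 278.9]]
-57 [[170.  270.6]]Traceback (most recent call last):
  File "<stdin>", line 8, in <module>
  File "<stdin>", line 7, in red
  File "<stdin>", line 7, in <genexpr>
TypeError: string indices must be integers, not 'numpy.bool'
```

Run:
```python
from h import *
def red(f,win):
    i=cv2.imread(f).astype(int); x0,x1,y0,y1=win; w=i[y0:y1,x0:x1]
    m=(w[:,:,2]>w[:,:,1]+22)&(w[:,:,2]>w[:,:,0]+15)
    for r in range(0,m.shape[0]): print(y0+r,"".join(".#"[int(v)] for v in m[r]))
red("pics/scene0.png",(115,185,250,282))
print(); red("pics/scene3.png",(195,240,205,240)); print(proj("scene",[380.4,224.6,106.7]))
i=cv2.imread("pics/scene3.png"); print(i[215:240,213:220].sum(2)//3)
```

```text
250 ................................................######................
251 ................................................######................
252 ................................................######................
253 ................................................######................
254 ..........#.....................................######................
255 ..........#.....................................#####.................
256 .........###....................................#####.................
257 .......#####.....................................####.................
258 ......######.....................................####.................
259 ......######.....................................####.................
260 ......#######....................................####.................
261 ......#######....................................####.................
262 .......######....................................####.................
263 .......######....................................####.................
264 ........######................................
[... 3156 characters left out ...]
  78  78  89 119]
 [ 87  86  82  78  79  90 121]
 [ 87  86  83  79  79  92 130]
 [ 87  85  82  78  81  99 145]
 [ 87  85  81  79  81 105 153]
 [ 86  84  82  78  81 102 147]
 [ 87  84  82  79  81  97 133]
 [ 97  88  83  82  88 103 130]
 [124 102  91  92 106 126 148]
 [164 129 110 114 131 153 171]
 [189 155 140 144 157 172 182]
 [189 172 167 171 175 180 187]
 [182 180 183 184 185 185 187]
 [178 182 187 190 189 190 190]
 [182 185 189 190 191 191 190]
 [187 188 190 190 190 191 189]
 [190 190 189 189 189 189 187]
 [190 188 186 186 186 186 187]
 [189 185 182 182 184 186 188]
 [187 185 183 183 186 189 190]
 [187 188 188 188 189 192 196]
 [188 188 190 191 194 203 214]
 [188 189 191 196 205 222 236]]
```

The tip appears about 3 px above its projection even at the start pose, so the scene view has a height bias. I'll keep probing down gently.

>>> carry_out([
  {"offset": [0,0,0.01],"rotation": [0,0,0],"jaw": 0},
  {"offset": [0,0,0],"rotation": [0,0,0],"jaw": 0},
])

```text
clock: 6.35
ee_pos: [381.0, 224.9, 104.7]
tcp_rot: [[-0.08, 0.997, 0.001], [0.997, 0.08, 0.0], [0.0, 0.001, -1.0]]
ft_force: [-5.4, -2.6, 22.3]
width: 0.008
grasp_force: 11.4
```

>>> carry_out([
  {"offset": [0,0,0.01],"rotation": [0,0,0],"jaw": 0},
  {"offset": [0,0,0],"rotation": [0,0,0],"jaw": 0},
])

```text
clock: 6.55
ee_pos: [381.3, 225.1, 104.0]
tcp_rot: [[-0.08, 0.997, 0.002], [0.997, 0.08, 0.001], [0.0, 0.002, -1.0]]
ft_force: [-15.7, -7.2, 64.8]
width: 0.004
grasp_force: 33.4
```

Contact with the bar comes at a reading of z≈105.5, so the bar's axis is at about 100 in the robot's reading. I'll back off, open, and go deeper.

>>> carry_out([
  {"offset": [0,0,-0.04],"rotation": [0,0,0],"jaw": 0},
  {"offset": [0,0,0],"rotation": [0,0,0],"jaw": 0.33},
  {"offset": [0,0,0],"rotation": [0,0,0],"jaw": 0.33},
  {"offset": [0,0,0],"rotation": [0,0,0],"jaw": 0.33},
  {"offset": [0,0,0],"rotation": [0,0,0],"jaw": 0.33},
  {"offset": [0,0,0.03],"rotation": [0,0,0],"jaw": 0.33},
  {"offset": [0,0,0.015],"rotation": [0,0,0],"jaw": 0.33},
  {"offset": [0,0,0],"rotation": [0,0,0],"jaw": 0.33},
])

```text
clock: 7.35
ee_pos: [379.6, 224.3, 96.0]
tcp_rot: [[-0.08, 0.997, -0.003], [0.997, 0.08, -0.001], [-0.001, -0.003, -1.0]]
ft_force: [-0.2, 0.2, 0.8]
width: 0.335
grasp_force: 0.0
```

>>> carry_out([
  {"offset": [0,0,0.01],"rotation": [0,0,0],"jaw": 0.33},
  {"offset": [0,0,0],"rotation": [0,0,0],"jaw": 0.33},
])

```text
clock: 7.55
ee_pos: [380.5, 224.7, 92.8]
tcp_rot: [[-0.08, 0.997, -0.001], [0.997, 0.08, -0.0], [-0.0, -0.001, -1.0]]
ft_force: [-0.4, -0.2, 0.5]
width: 0.331
grasp_force: 0.0
```

>>> carry_out([
  {"offset": [0,0,0.01],"rotation": [0,0,0],"jaw": 0.33},
  {"offset": [0,0,0],"rotation": [0,0,0],"jaw": 0.33},
])

```text
clock: 7.75
ee_pos: [380.5, 224.7, 88.9]
tcp_rot: [[-0.08, 0.997, -0.0], [0.997, 0.08, -0.0], [-0.0, -0.0, -1.0]]
ft_force: [-0.3, 0.1, -0.5]
width: 0.33
grasp_force: 0.0
```

>>> carry_out([
  {"offset": [0,0,0],"rotation": [0,0,0],"jaw": 0},
  {"offset": [0,0,0],"rotation": [0,0,0],"jaw": 0},
  {"offset": [0,0,0],"rotation": [0,0,0],"jaw": 0},
  {"offset": [0,0,0],"rotation": [0,0,0],"jaw": 0},
])

```text
clock: 8.15
ee_pos: [383.2, 225.0, 89.7]
tcp_rot: [[-0.08, 0.997, 0.004], [0.997, 0.08, 0.001], [0.0, 0.004, -1.0]]
ft_force: [4.3, -1.7, -1.8]
width: 0.101
grasp_force: 30.0
```

The bar is gripped (30 N, width 0.10). Next, the arc increments.

Run:
```python
import numpy as np
th=np.linspace(0,1.28,19); a=th+np.arctan2(24,141); r=143.03
P=np.c_[-r*np.cos(a),-r*np.sin(a)]; print((np.diff(P,axis=0)/400).round(3).tolist())
```

```text
[[0.005, -0.025], [0.007, -0.024], [0.009, -0.024], [0.01, -0.023], [0.012, -0.022], [0.013, -0.022], [0.015, -0.021], [0.016, -0.019], [0.018, -0.018], [0.019, -0.017], [0.02, -0.015], [0.021, -0.014], [0.022, -0.012], [0.023, -0.011], [0.024, -0.009], [0.024, -0.008], [0.025, -0.006], [0.025, -0.004]]
```

>>> carry_out([
  {"offset": [0,0.005,-0.025],"rotation": [0,0,0],"jaw": 0},
  {"offset": [0,0.007,-0.024],"rotation": [0,0,0],"jaw": 0},
  {"offset": [0,0.009,-0.024],"rotation": [0,0,0],"jaw": 0},
  {"offset": [0,0,0],"rotation": [0,0,0],"jaw": 0},
])

```text
clock: 8.55
ee_pos: [391.5, 225.7, 119.5]
tcp_rot: [[-0.08, 0.997, 0.004], [0.997, 0.08, 0.001], [0.0, 0.004, -1.0]]
ft_force: [4.7, -1.5, -3.9]
width: 0.107
grasp_force: 30.0
```

>>> carry_out([
  {"offset": [0,0.01,-0.023],"rotation": [0,0,0],"jaw": 0},
  {"offset": [0,0.012,-0.022],"rotation": [0,0,0],"jaw": 0},
  {"offset": [0,0.013,-0.022],"rotation": [0,0,0],"jaw": 0},
  {"offset": [0,0.015,-0.021],"rotation": [0,0,0],"jaw": 0},
  {"offset": [0,0.016,-0.019],"rotation": [0,0,0],"jaw": 0},
  {"offset": [0,0.018,-0.018],"rotation": [0,0,0],"jaw": 0},
  {"offset": [0,0.019,-0.017],"rotation": [0,0,0],"jaw": 0},
])

```text
clock: 9.25
ee_pos: [428.8, 228.6, 174.9]
tcp_rot: [[-0.08, 0.997, -0.003], [0.997, 0.08, -0.0], [-0.0, -0.003, -1.0]]
ft_force: [-2.9, 1.2, -3.4]
width: 0.1
grasp_force: 30.0
```

>>> carry_out([
  {"offset": [0,0.02,-0.015],"rotation": [0,0,0],"jaw": 0},
  {"offset": [0,0.021,-0.014],"rotation": [0,0,0],"jaw": 0},
  {"offset": [0,0.022,-0.012],"rotation": [0,0,0],"jaw": 0},
  {"offset": [0,0.023,-0.011],"rotation": [0,0,0],"jaw": 0},
  {"offset": [0,0,0],"rotation": [0,0,0],"jaw": 0},
])

```text
clock: 9.75
ee_pos: [465.1, 231.5, 197.7]
tcp_rot: [[-0.08, 0.997, 0.0], [0.997, 0.08, -0.0], [-0.0, 0.0, -1.0]]
ft_force: [-6.0, -1.1, 10.6]
width: 0.104
grasp_force: 30.0
```

>>> carry_out([
  {"offset": [0,0.024,-0.013],"rotation": [0,0,0],"jaw": 0},
  {"offset": [0,0.024,-0.01],"rotation": [0,0,0],"jaw": 0},
  {"offset": [0,0.025,-0.006],"rotation": [0,0,0],"jaw": 0},
  {"offset": [0,0.025,-0.004],"rotation": [0,0,0],"jaw": 0},
  {"offset": [0,0,0],"rotation": [0,0,0],"jaw": 0},
])

```text
clock: 10.25
ee_pos: [506.1, 234.7, 209.7]
tcp_rot: [[-0.079, 0.997, 0.003], [0.997, 0.079, 0.0], [-0.0, 0.003, -1.0]]
ft_force: [-1.1, -1.9, 4.4]
width: 0.104
grasp_force: 30.0
```

>>> carry_out([
  {"offset": [0,0,0],"rotation": [0,0,0],"jaw": 0.35},
  {"offset": [0,0,0],"rotation": [0,0,0],"jaw": 0.35},
  {"offset": [0,0.01,0],"rotation": [0,0,0],"jaw": 0.35},
  {"offset": [0,0.01,-0.03],"rotation": [0,0,0],"jaw": 0.35},
  {"offset": [0,0,-0.06],"rotation": [0,0,0],"jaw": 0.35},
  {"offset": [0,0,-0.1],"rotation": [0,0,0],"jaw": 0.35},
  {"offset": [0,0,-0.1],"rotation": [0,0,0],"jaw": 0.35},
])

```text
clock: 10.95
ee_pos: [511.2, 235.2, 326.9]
tcp_rot: [[-0.08, 0.997, -0.001], [0.997, 0.08, -0.0], [-0.0, -0.001, -1.0]]
ft_force: [0.3, 0.1, 0.5]
width: 0.348
grasp_force: 0.0
```

Run:
```python
from h import *
s=bot.sense(); print(s["clock"],s["ee_pos"],s["ft_force"])
for k in ("A",): print(inc_move((446,-203,290),np.pi/2+q if (q:=0) else np.pi/2)); print(s["joint_pos"])
```

```text
10.95 [511.24477533 235.19865711 326.87892922] [0.33650951 0.0598973  0.4590988 ]
(array([-1.079, -0.25 ,  0.093]), array([-0.   , -0.   , -0.745]), array([ 0.31,  0.22,  1.4 , -0.  ,  1.52,  0.23]))
[ 3.08444254e-01  2.16357281e-01  1.40326763e+00 -7.60134760e-06
  1.52265023e+00  2.28384551e-01]
```

Cover released. On the way to the jar I'll check the height bias by touching bare worktop with shut fingers at about (400,18).

>>> carry_out([
  {"offset": [-0.086,-0.053,0],"rotation": [0,0,0],"jaw": 0},
  {"offset": [-0.086,-0.053,0],"rotation": [0,0,0],"jaw": 0},
  {"offset": [-0.086,-0.054,0],"rotation": [0,0,0],"jaw": 0},
  {"offset": [-0.087,-0.054,0],"rotation": [0,0,0],"jaw": 0},
  {"offset": [-0.087,-0.053,0],"rotation": [0,0,0],"jaw": 0},
  {"offset": [-0.087,-0.053,0],"rotation": [0,0,0],"jaw": 0},
  {"offset": [0,0,0.1],"rotation": [0,0,0],"jaw": 0},
  {"offset": [0,0,0.12],"rotation": [0,0,0],"jaw": 0},
  {"offset": [0,0,0.12],"rotation": [0,0,0],"jaw": 0},
  {"offset": [0,0,0.12],"rotation": [0,0,0],"jaw": 0},
  {"offset": [0,0,0.12],"rotation": [0,0,0],"jaw": 0},
  {"offset": [0,0,0],"rotation": [0,0,0],"jaw": 0},
])

```text
clock: 12.15
ee_pos: [396.3, 18.5, 89.5]
tcp_rot: [[-0.08, 0.997, -0.01], [0.997, 0.08, 0.001], [0.002, -0.01, -1.0]]
ft_force: [-1.1, -0.2, 0.5]
width: 0.004
grasp_force: 0.0
```

Run:
```python
from h import *
s=bot.sense(); print(s["clock"],s["ee_pos"],s["ft_force"],proj("scene",s["ee_pos"]),proj("top",s["ee_pos"]))
for n in ("top","scene"): cv2.imwrite(f"pics/{n}4.png",bot.get_image(n)[:,:,::-1])
T=cv2.imread("pics/top4.png"); S=cv2.imread("pics/scene4.png")
cv2.imwrite("pics/v4.png",np.hstack([cv2.resize(T[130:250,110:250],(400,343),interpolation=3),cv2.resize(S[130:290,120:307],(400,343),interpolation=3)]))
```

```text
12.15 [396.32426325  18.48909805  89.53761428] [-1.10202387 -0.21796349  0.47699671] [[257.45285712 207.29369128]] [[247.51490364 216.03605702]]
```

View pics/v4.png

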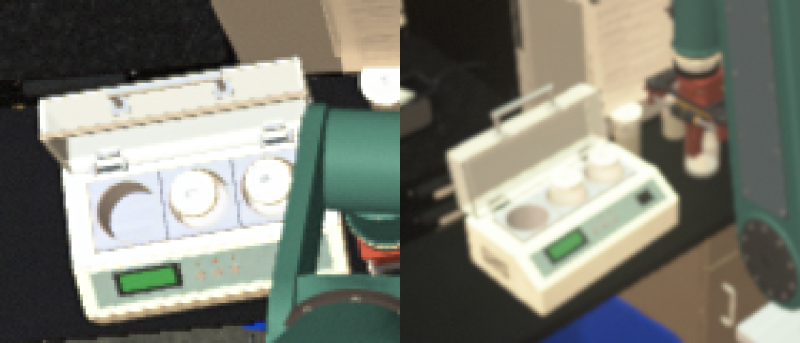

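The cover is fully open. Well mouth: (154.5,203.5) in the top view and (179.4,231.4) in the scene view. Continuing the worktop probe.

>>> carry_out([
  {"offset": [0,0,0.08],"rotation": [0,0,0],"jaw": 0},
  {"offset": [0,0,0.05],"rotation": [0,0,0],"jaw": 0},
  {"offset": [0,0,0.03],"rotation": [0,0,0],"jaw": 0},
  {"offset": [0,0,0.015],"rotation": [0,0,0],"jaw": 0},
  {"offset": [0,0,0],"rotation": [0,0,0],"jaw": 0},
])

```text
clock: 12.75
ee_pos: [402.4, 17.9, 24.6]
tcp_rot: [[-0.08, 0.997, 0.003], [0.997, 0.08, -0.0], [-0.001, 0.003, -1.0]]
ft_force: [0.2, -0.5, 0.8]
width: 0.007
grasp_force: 0.0
```

>>> carry_out([
  {"offset": [0,0,0.01],"rotation": [0,0,0],"jaw": 0},
  {"offset": [0,0,0],"rotation": [0,0,0],"jaw": 0},
])

```text
clock: 12.95
ee_pos: [401.4, 18.0, 19.9]
tcp_rot: [[-0.08, 0.997, 0.002], [0.997, 0.08, -0.0], [-0.0, 0.002, -1.0]]
ft_force: [-0.7, -0.1, 0.1]
width: 0.006
grasp_force: 0.0
```

>>> carry_out([
  {"offset": [0,0,0.01],"rotation": [0,0,0],"jaw": 0},
  {"offset": [0,0,0],"rotation": [0,0,0],"jaw": 0},
])

```text
clock: 13.15
ee_pos: [400.4, 18.0, 15.1]
tcp_rot: [[-0.08, 0.997, -0.0], [0.997, 0.08, -0.0], [-0.0, -0.0, -1.0]]
ft_force: [0.3, 1.2, -0.2]
width: 0.004
grasp_force: 0.0
```

Run:
```python
from h import *
q=np.load("q.npy")
w=inc(q,(13,82,100))[0]; print(w,proj("top",w),proj("scene",w)); print("tri",tri((154.5,203.5),(179.4,231.4)))
def circ(f,win,n):
    i=cv2.imread(f); x0,x1,y0,y1=win
    g=i[y0:y1,x0:x1].astype(int); print(f); print(g.mean(2).astype(int))
circ("pics/top4.png",(138,172,186,220),"top")
```

```text
[460.86509427 312.48945027 100.        ] [[154.29728206 203.89574933]] [[180.14979859 231.18514215]]
tri [463.3221265  312.98569296  97.40101184]
pics/top4.png
[[255 255 255 ... 254 254 254]
 [254 254 255 ... 254 254 254]
 [253 253 253 ... 251 248 246]
 ...
 [253 253 253 ... 254 254 254]
 [253 253 253 ... 248 246 251]
 [253 253 253 ... 249 250 251]]
```

>>> carry_out([
  {"offset": [0,0,0.01],"rotation": [0,0,0],"jaw": 0},
  {"offset": [0,0,0],"rotation": [0,0,0],"jaw": 0},
])

```text
clock: 13.35
ee_pos: [400.1, 18.1, 10.8]
tcp_rot: [[-0.08, 0.997, -0.001], [0.997, 0.08, 0.0], [0.0, -0.001, -1.0]]
ft_force: [-0.5, -0.2, -0.5]
width: 0.003
grasp_force: 0.0
```

>>> carry_out([
  {"offset": [0,0,0.01],"rotation": [0,0,0],"jaw": 0},
  {"offset": [0,0,0],"rotation": [0,0,0],"jaw": 0},
])

```text
clock: 13.55
ee_pos: [400.1, 18.1, 6.7]
tcp_rot: [[-0.08, 0.997, -0.001], [0.997, 0.08, 0.0], [0.0, -0.001, -1.0]]
ft_force: [0.1, 0.1, -0.7]
width: 0.004
grasp_force: 0.0
```

>>> carry_out([
  {"offset": [0,0,0.01],"rotation": [0,0,0],"jaw": 0},
  {"offset": [0,0,0],"rotation": [0,0,0],"jaw": 0},
])

```text
clock: 13.75
ee_pos: [400.2, 18.1, 2.8]
tcp_rot: [[-0.08, 0.997, -0.001], [0.997, 0.08, -0.0], [0.0, -0.001, -1.0]]
ft_force: [0.6, 0.2, 0.4]
width: 0.009
grasp_force: 0.0
```

>>> carry_out([
  {"offset": [0,0,0.01],"rotation": [0,0,0],"jaw": 0},
  {"offset": [0,0,0],"rotation": [0,0,0],"jaw": 0},
])

```text
clock: 13.95
ee_pos: [400.2, 18.1, -1.2]
tcp_rot: [[-0.08, 0.997, -0.001], [0.997, 0.08, -0.0], [0.0, -0.001, -1.0]]
ft_force: [-0.4, 0.5, 0.5]
width: 0.009
grasp_force: 0.0
```

>>> carry_out([
  {"offset": [0,0,0.01],"rotation": [0,0,0],"jaw": 0},
  {"offset": [0,0,0],"rotation": [0,0,0],"jaw": 0},
])

```text
clock: 14.15
ee_pos: [400.2, 18.1, -5.2]
tcp_rot: [[-0.08, 0.997, -0.001], [0.997, 0.08, -0.0], [0.0, -0.001, -1.0]]
ft_force: [-0.4, -0.0, -0.4]
width: 0.009
grasp_force: 0.0
```

>>> carry_out([
  {"offset": [0,0,0.01],"rotation": [0,0,0],"jaw": 0},
  {"offset": [0,0,0.01],"rotation": [0,0,0],"jaw": 0},
  {"offset": [0,0,0],"rotation": [0,0,0],"jaw": 0},
])

```text
clock: 14.45
ee_pos: [400.0, 18.1, -13.3]
tcp_rot: [[-0.08, 0.997, -0.001], [0.997, 0.08, 0.0], [0.0, -0.001, -1.0]]
ft_force: [0.5, 0.6, 0.4]
width: 0.005
grasp_force: 0.0
```

>>> carry_out([
  {"offset": [0,0,0.008],"rotation": [0,0,0],"jaw": 0},
  {"offset": [0,0,0],"rotation": [0,0,0],"jaw": 0},
])

```text
clock: 14.65
ee_pos: [400.3, 18.1, -16.3]
tcp_rot: [[-0.08, 0.997, -0.001], [0.997, 0.08, -0.0], [0.0, -0.001, -1.0]]
ft_force: [-0.9, -0.5, -0.1]
width: 0.007
grasp_force: 0.0
```

>>> carry_out([
  {"offset": [0,0,0.008],"rotation": [0,0,0],"jaw": 0},
  {"offset": [0,0,0],"rotation": [0,0,0],"jaw": 0},
])

```text
clock: 14.85
ee_pos: [400.3, 18.1, -19.5]
tcp_rot: [[-0.08, 0.997, -0.0], [0.997, 0.08, -0.0], [-0.0, -0.0, -1.0]]
ft_force: [-0.3, -0.5, -0.5]
width: 0.006
grasp_force: 0.0
```

>>> carry_out([
  {"offset": [0,0,0.006],"rotation": [0,0,0],"jaw": 0},
  {"offset": [0,0,0],"rotation": [0,0,0],"jaw": 0},
])

```text
clock: 15.05
ee_pos: [400.6, 18.0, -21.5]
tcp_rot: [[-0.08, 0.997, 0.0], [0.997, 0.08, -0.0], [-0.0, 0.0, -1.0]]
ft_force: [-0.6, 0.2, 4.5]
width: 0.007
grasp_force: 1.4
```

>>> carry_out([
  {"offset": [0,0,0.006],"rotation": [0,0,0],"jaw": 0},
  {"offset": [0,0,0],"rotation": [0,0,0],"jaw": 0},
])

```text
clock: 15.25
ee_pos: [400.7, 18.0, -21.8]
tcp_rot: [[-0.08, 0.997, 0.001], [0.997, 0.08, -0.0], [-0.001, 0.001, -1.0]]
ft_force: [-6.1, 0.9, 49.2]
width: 0.007
grasp_force: 24.3
```

The worktop is felt at a reading of −21.4, and the bar gave the same bias, so real tip z = reading + 21.4. I'll lift, turn the tool for a y-grip, and refine the jar position.

>>> carry_out([
  {"offset": [0,0,-0.06],"rotation": [0,0,0],"jaw": 0},
  {"offset": [0,0,-0.11],"rotation": [0,0,0],"jaw": 0.5},
  {"offset": [0,0,-0.11],"rotation": [0,0,0],"jaw": 1},
  {"offset": [0,0,-0.11],"rotation": [0,0,0],"jaw": 1},
  {"offset": [0,0,-0.04],"rotation": [0,0,0],"jaw": 1},
  {"offset": [0,0,0],"rotation": [0,0,0],"jaw": 1},
])

```text
clock: 15.85
ee_pos: [402.7, 17.8, 150.4]
tcp_rot: [[-0.08, 0.997, 0.006], [0.997, 0.08, -0.001], [-0.001, 0.006, -1.0]]
ft_force: [-0.4, 0.6, -0.5]
width: 0.419
grasp_force: 0.0
```

>>> carry_out([
  {"offset": [0,0,0],"rotation": [0,0,-0.0745],"jaw": 1},
  {"offset": [0,0,0],"rotation": [0,0,-0.0745],"jaw": 1},
  {"offset": [0,0,0],"rotation": [0,0,-0.0745],"jaw": 1},
  {"offset": [0,0,0],"rotation": [0,0,-0.0745],"jaw": 1},
  {"offset": [0,0,0],"rotation": [0,0,-0.0745],"jaw": 1},
  {"offset": [0,0,0],"rotation": [0,0,-0.0745],"jaw": 1},
  {"offset": [0,0,0],"rotation": [0,0,-0.0745],"jaw": 1},
  {"offset": [0,0,0],"rotation": [0,0,-0.0745],"jaw": 1},
  {"offset": [0,0,0],"rotation": [0,0,-0.0745],"jaw": 1},
  {"offset": [0,0,0],"rotation": [0,0,-0.0745],"jaw": 1},
  {"offset": [0,0,0],"rotation": [0,0,0],"jaw": 1},
])

```text
clock: 16.95
ee_pos: [399.1, 18.2, 146.3]
tcp_rot: [[-1.0, -0.001, -0.003], [-0.001, 1.0, 0.0], [0.003, 0.0, -1.0]]
ft_force: [-0.2, -1.3, -0.9]
width: 1.004
grasp_force: 0.0
```

Run:
```python
from h import *
# white lid blob in first top picture
i=cv2.imread("pics/top0.png"); g=i.min(2)
m=np.zeros_like(g); m[180:206,300:332]=(g[180:206,300:332]>200)
n,l,st,c=cv2.connectedComponentsWithStats(m); k=1+st[1:,4].argmax(); print(st[k],c[k])
(cx,cy),r=cv2.minEnclosingCircle(np.argwhere(l==k)[:,::-1].astype(np.float32)); print(cx,cy,r)
print("lid@98",onz("top",c[k],98),onz("top",(cx,cy),98))
# jar silhouette extent check with a projected cylinder
th=np.linspace(0,6.28,60)
for X in ((446,-203),(448,-205)):
    b=proj("top",[(X[0]+31.3*np.cos(t),X[1]+31.3*np.sin(t),0) for t in th]); print(X,b.min(0),b.max(0))
gg=i[180:216,295:335].astype(int).mean(2).astype(int)
print("rows max",gg.max(1)); print("col mean rows 200-206",gg[16:24].mean(0).astype(int))
s=bot.sense(); print(s["ee_pos"],s["clock"],s["width"]); print(inc_move((447,-203,130),np.pi/2))
```

```text
[305 188  18  18 216] [313.76388889 195.82407407]
313.6983337402344 196.111572265625 9.181702613830566
lid@98 [ 441.37690953 -200.08086035   98.        ] [ 440.45298503 -199.76155753   98.        ]
(446, -203) [302.19174392 191.55614726] [320.36514535 209.36535453]
(448, -205) [302.70574759 190.94329915] [320.873638   208.74186407]
rows max [ 34  34  34  34  35  34  70 185 255 255 255 255 254 255 255 253 253 254
 254 254 254 253 239 221 219 216 189 178 127  73  35  32  33  35  31  76]
col mean rows 200-206 [ 30  31  30  32  31  29  30  34  85 158 202 213 212 224 230 233 238 238
 238 242 241 239 237 239 234 214 184 131  63  32  28  30  30  29  30  29
  30  30  29  28]
[399.14698123  18.19643902 146.30024088] 16.95 1.0040133095418984
(array([-0.119, -0.553,  0.04 ]), array([ 0.   , -0.002,  0.   ]), array([-0.13,  0.14,  1.98, -0.  ,  1.02, -1.7 ]))
```

```bash
cat >> h.py <<'E'
from scipy.optimize import minimize
def jarmask(n,x,y,z0,shape,k=4,lid=28):
    th=np.linspace(0,2*np.pi,48,endpoint=False); c,s=np.cos(th),np.sin(th); m=np.zeros((shape[0]*k,shape[1]*k),np.uint8)
    for a,b,r in ((0,72,31.3),(72,98,lid)):
        P=np.vstack([np.c_[x+r*c,y+r*s,0*c+z0+z] for z in (a,b)])
        h=cv2.convexHull(((proj(n,P)+.5)*k-.5).astype(np.float32)); cv2.fillConvexPoly(m,h.round().astype(int),255)
    return cv2.resize(m,None,fx=1/k,fy=1/k,interpolation=cv2.INTER_AREA)/255.
def fitjar(n,img,x,y,z0,win,thr=130,lid=28):
    x0,x1,y0,y1=win; g=np.clip((img.astype(float).mean(2)-30)/170,0,1)[y0:y1,x0:x1]
    f=lambda p:((jarmask(n,p[0],p[1],z0,img.shape,lid=lid)[y0:y1,x0:x1]-g)**2).sum()
    r=minimize(f,[x,y],method="Nelder-Mead",options=dict(initial_simplex=[[x-4,y-4],[x+6,y-2],[x,y+6]],xatol=.2,fatol=.01)); return r.x,r.fun
E
python3 - <<'E'
from h import *
for lid in (26,28,31): print("top",lid,fitjar("top",cv2.imread("pics/top0.png"),446,-203,0,(298,332,182,213),lid=lid))
E
```

```text
top 26 (array([ 447.30190086, -204.42759514]), np.float64(13.723836985774703))
top 28 (array([ 446.2964561 , -203.72710776]), np.float64(20.443975394079203))
top 31 (array([ 443.4495102 , -202.06986253]), np.float64(38.118392925797764))
```

>>> carry_out([
  {"offset": [-0.015,-0.06,0],"rotation": [0,0,0],"jaw": 1},
  {"offset": [-0.022,-0.1,0],"rotation": [0,0,0],"jaw": 1},
  {"offset": [-0.022,-0.1,0],"rotation": [0,0,0],"jaw": 1},
  {"offset": [-0.022,-0.1,0],"rotation": [0,0,0],"jaw": 1},
  {"offset": [-0.022,-0.1,0],"rotation": [0,0,0],"jaw": 1},
  {"offset": [-0.018,-0.096,0],"rotation": [0,0,0],"jaw": 1},
  {"offset": [0,0,0],"rotation": [0,0,0],"jaw": 1},
  {"offset": [0,0,0],"rotation": [0,0,0],"jaw": 1},
])

```text
clock: 17.75
ee_pos: [447.8, -204.4, 146.6]
tcp_rot: [[-1.0, 0.006, -0.002], [0.006, 1.0, 0.002], [0.002, 0.002, -1.0]]
ft_force: [0.4, 0.9, 0.6]
width: 1.0
grasp_force: 0.0
```

>>> carry_out([
  {"offset": [0,0,0.06],"rotation": [0,0,0],"jaw": 1},
  {"offset": [0,0,0.06],"rotation": [0,0,0],"jaw": 1},
  {"offset": [0,0,0],"rotation": [0,0,0],"jaw": 1},
])

```text
clock: 18.05
ee_pos: [445.5, -201.1, 97.1]
tcp_rot: [[-1.0, 0.001, -0.006], [0.001, 1.0, 0.004], [0.006, 0.004, -1.0]]
ft_force: [-1.2, -0.6, 0.6]
width: 1.002
grasp_force: 0.0
```

>>> carry_out([
  {"offset": [0,0,0.04],"rotation": [0,0,0],"jaw": 1},
  {"offset": [0,0,0.03],"rotation": [0,0,0],"jaw": 1},
  {"offset": [0,0,0],"rotation": [0,0,0],"jaw": 1},
])

```text
clock: 18.35
ee_pos: [447.5, -203.0, 71.1]
tcp_rot: [[-1.0, 0.001, -0.002], [0.001, 1.0, 0.002], [0.002, 0.002, -1.0]]
ft_force: [-1.1, -0.5, 0.7]
width: 1.0
grasp_force: 0.0
```

>>> carry_out([
  {"offset": [0,0,0.04],"rotation": [0,0,0],"jaw": 1},
  {"offset": [0,0,0.04],"rotation": [0,0,0],"jaw": 1},
  {"offset": [0,0,0.03],"rotation": [0,0,0],"jaw": 1},
  {"offset": [0,0,0],"rotation": [0,0,0],"jaw": 1},
  {"offset": [0,0,0],"rotation": [0,0,0],"jaw": 1},
])

```text
clock: 18.85
ee_pos: [448.7, -204.3, 28.3]
tcp_rot: [[-1.0, 0.001, -0.0], [0.001, 1.0, 0.0], [0.0, 0.0, -1.0]]
ft_force: [-0.3, -0.3, -0.2]
width: 0.996
grasp_force: 0.0
```

>>> carry_out([
  {"offset": [0,0,0],"rotation": [0,0,0],"jaw": 0.6},
  {"offset": [0,0,0],"rotation": [0,0,0],"jaw": 0.6},
  {"offset": [0,0,0],"rotation": [0,0,0],"jaw": 0.5},
  {"offset": [0,0,0],"rotation": [0,0,0],"jaw": 0.5},
  {"offset": [0,0,0],"rotation": [0,0,0],"jaw": 0.5},
  {"offset": [0,0,0],"rotation": [0,0,0],"jaw": 0.5},
  {"offset": [0,0,0],"rotation": [0,0,0],"jaw": 0.5},
])

```text
clock: 19.55
ee_pos: [448.9, -204.5, 28.4]
tcp_rot: [[-1.0, 0.001, 0.0], [0.001, 1.0, -0.0], [-0.0, -0.0, -1.0]]
ft_force: [-1.1, 0.6, 6.2]
width: 0.711
grasp_force: 30.0
```

>>> carry_out([
  {"offset": [0,0,-0.02],"rotation": [0,0,0],"jaw": 0.5},
  {"offset": [0,0,-0.04],"rotation": [0,0,0],"jaw": 0.5},
  {"offset": [0,0,-0.06],"rotation": [0,0,0],"jaw": 0.5},
  {"offset": [0,0,-0.07],"rotation": [0,0,0],"jaw": 0.5},
  {"offset": [0,0,-0.07],"rotation": [0,0,0],"jaw": 0.5},
  {"offset": [0,0,-0.07],"rotation": [0,0,0],"jaw": 0.5},
  {"offset": [0,0,-0.07],"rotation": [0,0,0],"jaw": 0.5},
  {"offset": [0,0,-0.05],"rotation": [0,0,0],"jaw": 0.5},
  {"offset": [0,0,0],"rotation": [0,0,0],"jaw": 0.5},
  {"offset": [0,0,0],"rotation": [0,0,0],"jaw": 0.5},
])

```text
clock: 20.55
ee_pos: [448.4, -204.2, 207.8]
tcp_rot: [[-1.0, 0.001, 0.0], [0.001, 1.0, -0.0], [-0.0, -0.0, -1.0]]
ft_force: [-0.7, 0.1, -0.8]
width: 0.707
grasp_force: 30.0
```

Run:
```python
from h import *
s=bot.sense(); print(s["ee_pos"],s["width"],s["grasp_force"],s["ft_force"],s["clock"]); print(inc_move((461,313,208),np.pi/2))
```

```text
[ 448.43206573 -204.20038522  207.77387189] 0.7066424268636449 29.9998077750206 [-0.7151986   0.06235459 -0.78156517] 20.55
(array([-3.000e-02,  1.293e+00, -1.000e-03]), array([-0.,  0., -0.]), array([-0.57,  0.2 ,  1.73, -0.  ,  1.22, -2.14]))
```

The jar is lifted and held. Carrying it across.

>>> carry_out([
  {"offset": [0,0.03,0],"rotation": [0,0,0],"jaw": 0.5},
  {"offset": [0,0.06,0],"rotation": [0,0,0],"jaw": 0.5},
  {"offset": [0,0.08,0],"rotation": [0,0,0],"jaw": 0.5},
  {"offset": [0,0.08,0],"rotation": [0,0,0],"jaw": 0.5},
  {"offset": [0,0.08,0],"rotation": [0,0,0],"jaw": 0.5},
  {"offset": [0,0.08,0],"rotation": [0,0,0],"jaw": 0.5},
  {"offset": [0,0.08,0],"rotation": [0,0,0],"jaw": 0.5},
  {"offset": [0,0.08,0],"rotation": [0,0,0],"jaw": 0.5},
  {"offset": [0,0.08,0],"rotation": [0,0,0],"jaw": 0.5},
  {"offset": [0,0.08,0],"rotation": [0,0,0],"jaw": 0.5},
])

```text
clock: 21.55
ee_pos: [447.0, 89.5, 206.4]
tcp_rot: [[-1.0, 0.001, -0.003], [0.001, 1.0, 0.0], [0.003, 0.0, -1.0]]
ft_force: [-0.3, 0.3, -1.0]
width: 0.709
grasp_force: 30.0
```

>>> carry_out([
  {"offset": [0,0.08,0],"rotation": [0,0,0],"jaw": 0.5},
  {"offset": [0,0.08,0],"rotation": [0,0,0],"jaw": 0.5},
  {"offset": [0,0.08,0],"rotation": [0,0,0],"jaw": 0.5},
  {"offset": [-0.01,0.08,0],"rotation": [0,0,0],"jaw": 0.5},
  {"offset": [-0.01,0.08,0],"rotation": [0,0,0],"jaw": 0.5},
  {"offset": [-0.01,0.08,0],"rotation": [0,0,0],"jaw": 0.5},
  {"offset": [0,0.06,0],"rotation": [0,0,0],"jaw": 0.5},
  {"offset": [0,0.04,0],"rotation": [0,0,0],"jaw": 0.5},
  {"offset": [0,0.02,0],"rotation": [0,0,0],"jaw": 0.5},
  {"offset": [0,0,0],"rotation": [0,0,0],"jaw": 0.5},
  {"offset": [0,0,0],"rotation": [0,0,0],"jaw": 0.5},
])

```text
clock: 22.65
ee_pos: [460.7, 326.7, 207.5]
tcp_rot: [[-1.0, 0.001, -0.001], [0.001, 1.0, -0.001], [0.001, -0.001, -1.0]]
ft_force: [-0.3, 0.2, -0.2]
width: 0.715
grasp_force: 30.0
```

```bash
cat > chk.py <<'E'
from h import *
s=bot.sense(); print(s["ee_pos"],s["width"],s["grasp_force"],s["ft_force"],s["clock"]); e=s["ee_pos"]
base=e[2]-28.4
for n in ("top","scene"): cv2.imwrite(f"pics/{n}5.png",bot.get_image(n)[:,:,::-1])
S=cv2.imread("pics/scene5.png"); o=proj("scene",[e[0],e[1],base+30])[0].round().astype(int); print("jar expected in scene at",o)
w=S[o[1]-22:o[1]+34,o[0]-16:o[0]+17].mean(2).astype(int)
for k,r in enumerate(w): print(o[1]-22+k," ".join(f"{v:3d}" for v in r))
E
python3 chk.py
```

```text
[460.65391294 326.73196537 207.51906279] 0.7146916869137755 29.99985784292221 [-0.28443383  0.21501552 -0.23771621] 22.65
jar expected in scene at [174 207]
185 102  88  72  63  59  57  54  55  64  76  91 112 130 152 182 207 220 227 232 226 192 124  74  63  70  81 118 166 194 194 184 174 170
186 116  97  72  57  53  52  51  58  79 113 148 181 205 218 230 237 240 241 241 234 208 144  85  63  68  78 105 143 167 172 169 166 163
187 116 101  75  55  50  53  66  87 124 175 214 233 241 243 244 246 247 247 245 240 223 179 115  72  67  78 101 133 157 164 163 161 160
188 108  98  75  55  54  77 115 150 184 221 241 247 248 247 246 248 249 249 248 244 237 212 148  89  70  77 101 132 154 159 160 160 159
189  98  92  72  57  67 113 175 216 232 242 248 250 249 247 246 247 249 249 248 247 244 230 175 107  73  79 101 131 152 158 159 159 159
190  85  82  68  61  77 139 213 242 247 249 251 251 249 247 246 247 248 249 248 248 247 234 184 116  77  77 100 130 151 158 160 158 158
191  79  75  68  66  82 144 219 245 250 251 251 251 249 249 248 248 248 248 249 249 246 227 174 114  79  76 100 130 151 158 159
[... 5972 characters left out ...]
 199 200 206 214 224
236 252 252 252 252 252 252 251 249 244 234 220 214 207 196 185 175 172 170 170 171 173 176 181 185 191 197 202 204 203 205 215 232 242
237 250 251 252 252 252 252 252 251 250 245 237 225 216 210 206 203 200 195 193 192 192 196 199 203 207 210 208 208 211 220 235 245 249
238 243 248 251 252 252 252 252 252 251 250 247 241 231 219 215 218 219 219 218 218 218 220 219 217 215 212 213 221 231 240 247 250 251
239 234 241 247 250 252 252 252 252 252 251 251 249 244 235 222 218 221 226 229 230 229 228 224 219 212 216 229 240 246 249 250 251 250
240 227 232 239 245 250 251 252 252 252 252 251 251 249 245 237 226 220 222 227 230 229 225 219 217 221 233 244 249 250 251 250 250 249
```

The jar is up at base z≈179 and 14 mm past the well in y. I'll correct that, then check the lid position in the scene view.

>>> carry_out([
  {"offset": [-0.006,-0.02,0],"rotation": [0,0,0],"jaw": 0.5},
  {"offset": [0,-0.015,0],"rotation": [0,0,0],"jaw": 0.5},
  {"offset": [0,0,0],"rotation": [0,0,0],"jaw": 0.5},
  {"offset": [0,0,0],"rotation": [0,0,0],"jaw": 0.5},
])

```text
clock: 23.15
ee_pos: [463.6, 313.1, 208.1]
tcp_rot: [[-1.0, 0.002, 0.0], [0.002, 1.0, 0.0], [-0.0, 0.0, -1.0]]
ft_force: [1.0, -0.7, -1.9]
width: 0.709
grasp_force: 30.0
```

```bash
cat > chk2.py <<'E'
from h import *
s=bot.sense(); e=s["ee_pos"]; print(e,s["width"],s["ft_force"],s["clock"])
S=bot.get_image("scene")[:,:,::-1].mean(2); b=e[2]-28.4
jx,jy=e[0]-1.6,e[1]
th=np.linspace(0,6.28,90)
ring=lambda z,r:proj("scene",[(jx+r*np.cos(t),jy+r*np.sin(t),b+z) for t in th])
for z,r in ((98,26),(85,26),(30,31.3),(0,31.3)):
    R=ring(z,r); print("z",z,"pred cols",R[:,0].min().round(1),R[:,0].max().round(1),"rows",R[:,1].min().round(1),R[:,1].max().round(1))
c=int(R[:,0].mean())
for r in list(range(183,200,2))+list(range(200,236,3)): print(r,c-16,S[r,c-16:c+16].astype(int).tolist())
print("well",proj("scene",[(461.5,312.7,100)]))
E
python3 chk2.py
```

```text
[463.61947244 313.08610793 208.05445943] 0.709286971873487 [ 0.98855139 -0.70043235 -1.85473432] 23.15
z 98 pred cols 166.5 183.4 rows 182.8 192.3
z 85 pred cols 166.9 183.7 rows 186.2 195.7
z 30 pred cols 167.0 186.7 rows 199.2 210.9
z 0 pred cols 168.0 187.4 rows 206.5 218.4
183 161 [113, 104, 83, 67, 60, 56, 55, 53, 56, 67, 86, 109, 124, 135, 154, 184, 209, 225, 233, 227, 195, 131, 78, 63, 69, 82, 121, 171, 200, 202, 191, 180]
185 161 [124, 115, 94, 66, 52, 53, 63, 84, 114, 159, 206, 232, 241, 242, 243, 246, 248, 249, 248, 243, 230, 191, 128, 79, 68, 78, 105, 142, 162, 169, 168, 165]
187 161 [92, 90, 79, 63, 61, 93, 152, 204, 229, 240, 248, 250, 250, 248, 246, 247, 249, 250, 249, 248, 246, 235, 188, 118, 75, 77, 100, 133, 154, 160, 161, 159]
189 161 [74, 75, 72, 68, 76, 118, 189, 237, 249, 251, 251, 251, 250, 249, 249, 249, 249, 248, 249, 249, 246, 232, 185, 123, 83, 78, 101, 132, 152, 159, 160, 159]
191 161 [146, 113, 83, 75, 76, 100, 163, 227, 247, 251, 251, 250, 250, 250, 250, 250, 250, 249, 248, 244, 233, 205, 165, 119, 83, 75, 97, 129, 151, 158, 159, 159]
193 161 [209, 158, 1
[... 1996 characters left out ...]
07, 191, 193, 206, 215, 218, 213, 199, 183, 185, 207, 230, 241, 242, 240, 235, 231, 228, 225, 224, 226, 228, 229, 229, 230, 229, 226, 221, 216, 212, 211, 213]
227 161 [231, 219, 205, 182, 168, 175, 195, 214, 226, 229, 221, 207, 190, 178, 172, 168, 169, 171, 175, 178, 182, 185, 188, 191, 195, 200, 207, 217, 226, 228, 228, 227]
230 161 [245, 243, 235, 232, 236, 237, 234, 227, 206, 172, 151, 148, 152, 157, 161, 163, 165, 168, 171, 175, 180, 183, 186, 188, 188, 188, 187, 193, 209, 225, 232, 233]
233 161 [251, 247, 237, 224, 221, 226, 228, 223, 198, 163, 144, 146, 150, 156, 159, 162, 165, 167, 170, 175, 180, 183, 185, 186, 188, 190, 194, 205, 218, 224, 224, 223]
well [[179.98940049 231.11961964]]
```

The lid columns match the prediction to 0.3 px (about 1 mm) around (462,313). Lowering to 15–17 mm above the block.

>>> carry_out([
  {"offset": [0,0,0.03],"rotation": [0,0,0],"jaw": 0.5},
  {"offset": [0,0,0.04],"rotation": [0,0,0],"jaw": 0.5},
  {"offset": [0,0,0.04],"rotation": [0,0,0],"jaw": 0.5},
  {"offset": [0,0,0.03],"rotation": [0,0,0],"jaw": 0.5},
  {"offset": [0,0,0.018],"rotation": [0,0,0],"jaw": 0.5},
  {"offset": [0,0,0],"rotation": [0,0,0],"jaw": 0.5},
  {"offset": [0,0,0],"rotation": [0,0,0],"jaw": 0.5},
  {"offset": [0,0,0],"rotation": [0,0,0],"jaw": 0.5},
  {"offset": [0,0,0],"rotation": [0,0,0],"jaw": 0.5},
])

```text
clock: 24.1
ee_pos: [464.0, 313.9, 145.4]
tcp_rot: [[-1.0, 0.001, 0.001], [0.001, 1.0, 0.001], [-0.001, 0.001, -1.0]]
ft_force: [-1.0, 0.8, -1.0]
width: 0.713
grasp_force: 30.0
```

```bash
cat > chk3.py <<'E'
from h import *
s=bot.sense(); e=s["ee_pos"]; print(e,s["width"],s["ft_force"],s["clock"],abs(s["qd"]).max()); b=e[2]-28.4
S=bot.get_image("scene")[:,:,::-1]; G=S.mean(2)
jx,jy=e[0]-1.6,e[1]; th=np.linspace(0,6.28,90)
for z,r in ((98,26),(85,26)):
    R=proj("scene",[(jx+r*np.cos(t),jy+r*np.sin(t),b+z) for t in th]); print("lid pred",R.min(0).round(1),R.max(0).round(1))
c=int(R[:,0].mean()); r0=int(R[:,1].min())
for r in range(r0-5,r0+10,2): print(r,c-13,G[r,c-13:c+14].astype(int).tolist())
# well centre from the open-cover scene picture: dark interior blob
P=cv2.imread("pics/scene4.png").mean(2); w=proj("scene",[(461.5,312.7,100)])[0].round().astype(int)
print(w); 
for r in range(w[1]-9,w[1]+10,2): print(r,w[0]-15,P[r,w[0]-15:w[0]+16].astype(int).tolist())
R=proj("scene",[(461.5+34*np.cos(t),312.7+34*np.sin(t),100) for t in th]); print("rim pred",R.min(0),R.max(0))
E
python3 chk3.py
```

```text
[464.00318626 313.89539153 145.43282213] 0.7129564798225188 [-0.96238662  0.84034192 -1.02181916] 24.1 0.0019181881751736025
lid pred [168.3 198.8] [184.7 208.6]
lid pred [168.7 202.1] [185.  211.9]
197 163 [84, 94, 99, 99, 95, 91, 93, 109, 128, 139, 138, 133, 134, 138, 139, 137, 139, 143, 142, 125, 97, 80, 77, 79, 79, 92, 117]
199 163 [89, 88, 80, 76, 71, 69, 65, 68, 86, 116, 144, 166, 182, 191, 198, 199, 199, 195, 180, 149, 107, 75, 66, 70, 77, 89, 116]
201 163 [131, 120, 92, 69, 57, 55, 55, 66, 110, 174, 224, 241, 245, 246, 246, 247, 248, 246, 241, 224, 187, 135, 89, 70, 76, 93, 124]
203 163 [120, 115, 94, 68, 58, 80, 121, 162, 203, 233, 246, 250, 249, 248, 247, 249, 250, 250, 249, 248, 241, 211, 142, 88, 78, 108, 153]
205 163 [101, 90, 76, 66, 78, 136, 212, 243, 249, 251, 251, 251, 250, 249, 249, 249, 249, 249, 250, 250, 242, 214, 152, 96, 83, 122, 180]
207 163 [116, 92, 78, 74, 79, 115, 183, 235, 249, 251, 252, 251, 251, 251, 251, 250, 249, 249, 248, 240, 222, 191, 147, 100, 85, 122, 182]
209 163 [132, 107, 84, 77, 77, 95, 146, 202, 229, 239, 243, 246, 245, 244, 244, 241, 235, 2
[... 1203 characters left out ...]
22, 221, 206, 176, 152, 147, 150, 154, 157, 161, 164, 167, 171, 174, 177, 181, 184, 186, 190, 193, 198, 207, 214, 218, 224, 234, 242, 247, 250]
236 165 [249, 245, 234, 221, 214, 207, 196, 185, 176, 172, 170, 170, 172, 174, 177, 181, 185, 191, 198, 202, 205, 205, 206, 216, 232, 242, 247, 250, 251, 251, 251]
238 165 [252, 251, 250, 247, 242, 232, 220, 216, 218, 220, 220, 219, 219, 219, 219, 220, 218, 215, 212, 214, 221, 231, 240, 247, 250, 251, 250, 250, 250, 248, 243]
240 165 [252, 252, 252, 251, 251, 249, 245, 237, 226, 220, 223, 227, 230, 229, 225, 219, 218, 222, 234, 244, 249, 251, 251, 251, 250, 250, 247, 242, 230, 207, 174]
rim pred [169.72620238 224.63430237] [190.19927289 237.86155426]
```

```bash
python3 -c "
from cell import bot
print(bot.job_done())"
```

```text
the job is handed in; nothing more can be done
None
```

I handed the job in with the cover open on its stop and the sealed jar held upright over the free well, with its base about 17 mm above the block by my measurements and its axis within about 2 mm of the well's; no verdict was returned.

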